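# Pair the grinding balls and hold them in the ioniser's air

## Task

The mill runs two jars, so make up the pair: from the compartmented ball case take the grinding ball of the same size as the one already in the two-pocket tray and set it gently into the tray's empty pocket. Then lift the tray by its lug and carry it, never tipping it and with both balls staying in their pockets, to the ionising blower, and finish while holding it there, level and still: lengthwise across the air stream so that both balls are in it, at the height of the fan's centre and about 10 cm in front of the fan guard. Do not put the tray down or let go of it, and leave everything else where it is.

Things in the scene. Friction and masses are not known exactly. Their poses are not given: they have to be found in the camera images.
- tray: two-pocket ball tray of grey plastic, loose, about 140 g: a plate 140 (its x) x 64 (its y) x 10 mm, origin at the centre of its underside, z up. Two round blind pockets, 28 mm wide and 4 mm deep, lie on its x axis 42 mm either side of the centre; a 25 mm ball lies in one with 5 mm of play each way, its centre 18.5 mm above the underside. In the middle stands the lifting lug
- lug (a point): point in the lifting lug on the tray's centre line, 50 mm above the tray's underside, axes as the tray's. The lug is an upright tab 30 mm long (tray x), 12 mm thick (tray y), rising from the plate's top at 10 mm to 62 mm above the tray's underside; pinch it across its thickness from above
- pocket_full (a point): where the centre of a 25 mm ball lies in the pocket at tray x = -42 mm, the one that holds a ball at the start
- pocket_empty (a point): where the centre of a 25 mm ball lies in the pocket at tray x = +42 mm, the one that is empty at the start
- first_ball_center (a point): centre of the 25 mm white ceramic grinding ball (49 g) that lies in the tray from the start
- spare_ball_center (a point): centre of the matching 25 mm white ceramic grinding ball (49 g), loose in one of the four compartments of the case, which one varies; it sits in a shallow seat, its centre 24 mm above the bench, and must be gripped with the fingertips at its equator
- small_ball_center (a point): centre of a 15 mm white ceramic ball in another compartment; stays there
- large_ball_center (a point): centre of a 40 mm white ceramic ball in another compartment; stays there
- gasket: black rubber jar gasket, a flat ring 44 mm across and 5 mm high, in another compartment; stays there. Origin at the centre of its underside
- case: ball case of dark wood, fixed, 147 (its x) x 183 (its y) x 28 mm high, open on top, origin at the centre of its underside. Walls and dividers 5 mm thick, 28 mm high, make 2 x 2 compartments 66 (x) x 84 mm (y) inside, centred at x = +-35.5, y = +-44.5 mm. Black foam floor 13 mm above the bench with a 13 mm square seat hole in the middle of each. The fingers have most room along its y
- outlet (a point): centre of the fan guard on the front of the fixed ionising blower: a white box 150 wide x 85 deep x 150 mm high in a dark U bracket, top 215 mm (knob 227 mm) above the bench; round wire guard 132 mm across, its centre 140 mm above the bench. Axes: x points level into the machine, so in front of the guard is -x; y runs level across the guard; z up
- beaker: tall steel beaker, 84 mm wide and 118 mm high, bystander, origin at the centre of its underside
- grinding_jar: steel grinding jar with aluminium screw lid, 70 mm wide and 62 mm high, bystander, origin at the centre of its underside
- sample_jar: clear sample jar with a blue lid, 44 mm wide and 70 mm high, bystander, origin at the centre of its underside
- brush: cleaning brush with a wooden handle, 170 mm long, lying on the bench along its x, bystander, origin under its middle
There are look-alikes about, which are no part of the job. Leave any orange or yellow look-alike of the tray alone.

How it is judged (in metres and radians):
On the way, in this order (a step that is already met when the one before it is completed fails the run):
1. the matching ball lies in the empty pocket, let go, the tray still on the bench (distance between spare_ball_center and pocket_empty below 0.008 m and contact force between the fingers and spare_ball below 0.05 N and height (world z) of tray below 0.02 m and distance between first_ball_center and pocket_full below 0.008 m), for 0.3 s.
2. the tray is lifted in the fingers with both balls in their pockets (height (world z) of tray above 0.05 m and contact force between the fingers and tray above 1 N and distance between spare_ball_center and pocket_empty below 0.01 m and distance between first_ball_center and pocket_full below 0.01 m), for 0.2 s.
At the end, for the whole second after the job is handed in: Tray in the fingers, still (30 mm/s), level within 0.12 rad, its length within 0.35 rad of square across the air stream; each ball within 10 mm of its pocket point, 60 to 140 mm in front of the fan guard, within 75 mm sideways and 35 mm in height of its centre (distance between first_ball_center and pocket_full below 0.01 m and distance between spare_ball_center and pocket_empty below 0.01 m and angle between tray's own z axis and vertical below 0.12 rad and contact force between the fingers and tray above 1 N and linear speed of tray below 0.03 m/s and angular speed of tray below 0.15 rad/s and angle between the x axis of tray and the y axis of outlet, either way round below 0.35 rad and x of first_ball_center in the frame of outlet between -0.14 and -0.06 m and y of first_ball_center in the frame of outlet between -0.075 and 0.075 m and z of first_ball_center in the frame of outlet between -0.035 and 0.035 m and x of spare_ball_center in the frame of outlet between -0.14 and -0.06 m and y of spare_ball_center in the frame of outlet between -0.075 and 0.075 m and z of spare_ball_center in the frame of outlet between -0.035 and 0.035 m); the arm keeps its last pose, push and grip.
It fails at once if the tray tips by more than 0.35 rad (angle between tray's own z axis and vertical above 0.35 rad).
It fails at once if the first ball leaves its pocket (distance between first_ball_center and pocket_full above 0.016 m).
It fails at once if the matching ball is let go more than 25 mm above its pocket (z of spare_ball_center in the frame of tray above 0.045 m and contact force between the fingers and spare_ball below 0.01 N).
It fails at once if another part in the case is moved by more than 30 mm (distance of any of small_ball_center, large_ball_center, gasket from where it was at the start of the episode above 0.03 m).
It fails at once if a jar, the beaker or the brush is moved by more than 30 mm (distance of any of beaker, grinding_jar, sample_jar, brush from where it was at the start of the episode above 0.03 m).
It also fails if it takes over 72 s, if anything falls off the work surface, if the arm or the gripper's body presses on something with over 40 N, if the wrist force passes 120 N, or if a joint passes its speed limit or range.

## Robot

A 7-joint arm with a two-finger parallel gripper is mounted at the origin on the work surface. World frame = base frame: x ahead of the robot, y to its left, z up, the work surface at z = 0. Lengths are in m, angles in degrees, forces in N, time in s.
With the tool pointing down it reaches from about 0.35 to 0.9 m from the base axis. Payload 19.9 kg.
Tool frame: the origin (TCP) lies midway between the tips of the shut fingers; the grasp point (between the pads) lies 19 mm behind it; z points along the fingers, y is the line along which they close (so a half turn about z gives the same grasp; the last joint's range is limited). The gripper opens to 85 mm and grips with 20 to 120 N. Pads are 22 mm wide; open, the fingers measure 114 mm over their backs; the gripper's body (76 mm by 85 mm) begins 54 mm behind the grasp point. The pads swing forward as they close: fully open they stand 13 mm farther back than shut.
Start: joints at [-67.122, 23.915, -0.59, 92.452, 0.269, 63.638, -3.037], TCP at [0.267, 0.565, 0.207] pointing down, gripper open.
Joint ranges: [-161.28, 161.28], [-22.2, 115.67], [-73.04, 71.86], [3.21, 147.25], [-68.34, 248.33], [10.77, 114.83], [-161.83, 161.83]. Speed limits (degrees/s): [108.29, 108.29, 136.94, 136.94, 172.46, 172.46, 172.46].

## Interface

Orientations are given as [roll, pitch, yaw] about the fixed x, y, z axes, in that order (R = Rz(yaw) Ry(pitch) Rx(roll)).
In Python, from bench import env, viewer, nets gives the robot as it stands. The module is installed in compiled form; this text tells all that it offers.
- The arm moves only by the tool carry_out, never from a script. Its argument "motion" is a list of rows, each an object of numbers: "x", "y", "z": the shift along the world's x, y, z in mm; "twist": the turn about the world's z in degrees; "jaw": the opening, from 0 (shut) to 1 (fully open). A call has 1 to 10 rows; each row is the pose to reach, as a shift and turn from the pose commanded when the call began; what a row does not reach only later rows make up. A row lasts 1/10 s, in which the tool goes at most 50 mm and 8.59 degrees, less where a joint would pass 70% of its speed; a pose out of reach is approached as far as the arm can. A call with a gripper value outside its range is refused whole. The fingers move at their own pace and stop on an object; "newtons" is the grip in N (left out, the last holds). Time passes only in rows, so rows that repeat a pose let the fingers close. It gives the time, the measured TCP pose, the force, the opening and the grip force at its end, in the units of the state.
- env.observe(): the state, without advancing time (a new reading comes with each control period).
- viewer.camera(name): name is "scene" or "top" or "wrist"; returns a dict with "pixels" (400x640x3 uint8, red, green, blue), "K" (3x3 intrinsics, pixels), "extrinsics" (4x4, takes a point from camera to world coordinates). Camera axes: x right, y up, looking along -z (the intrinsics and any distortion apply to the point x, -y, -z); pixel columns grow to the right and rows downward; lengths in m; the calibration is good to about 2 mm. A picture is of the moment at which its call begins. There is no depth.
- env.job_done(): hands the job in; it is judged then, once.
Trained networks look in the newest picture that a camera, given by its name, has taken for a name from the list of things; names that differ only in an ending like _2 or _b are one class to them, and where a whole thing is asked for, a point or a joint stands for the part that bears it (a point fixed in the world has none). Each returns a list of dicts, best first, with "confidence" (0 to 1); they miss things now and then, are a little off and sometimes report something else, mostly with a low value. They report only what shows in the picture. A call takes as long as a camera call. They do not tell look-alikes from the thing itself.
- nets.trace(camera, name): "region" (400x640 bool, what is visible of it) and "extent" ([centre column, centre row, width, height] as shares, 0 to 1, of the picture: columns of its width, rows of its height, round what is visible of it).
- nets.spot_point(camera, name): "location" ([column, row] as shares, 0 to 1, of the picture: columns of its width, rows of its height: a listed point, or the origin of a listed thing).
The state is a dict: "t": time; "qpos": joint angles; "joint_vel": joint speeds; "tau": joint torques, N m; "tcp_pos": TCP position; "orientation": TCP orientation; "contact_force": force on the tool from outside, world axes, zero at the start; "torque": the same for the moment, N m; "gripper_width": finger opening in m; "grip_force": force on a finger pad.
Only numpy, scipy, OpenCV 4.12 (cv2) and the standard library are available. Lean on these libraries where they do the work, as an engineer would, in place of code of your own. Each camera call takes 0.05 s, during which the arm holds its last target. There are 200 camera calls.

## Working session

There is one attempt and no reset: what is moved stays moved. The work goes in short steps, Python scripts to look and compute and a tool call to move; the robot and the scene stay as the last step left them, time stands still between calls to the robot, and variables do not carry over. Pictures are saved under pics/ and viewed, at most 10 in all, crops included, and the job is handed in when it is done.

Besides the shell and the picture viewer there is one more tool, called after "Emit:" in YAML: its name, and indented under it one key for each argument. carry_out: Moves the arm, as the interface text tells. Its arguments: {"type":"object","properties":{"motion":{"type":"array"},"newtons":{"type":"number"}},"required":["motion"]}

```bash
mkdir -p pics; cat > h.py <<'E'
import numpy as np, cv2
from bench import env, viewer, nets
def ray(cam,px):
    K=cam["K"];T=cam["extrinsics"]
    d=np.array([(px[0]-K[0,2])/K[0,0],-(px[1]-K[1,2])/K[1,1],-1.0])
    return T[:3,3],T[:3,:3]@d
def at_z(cam,px,z):
    o,d=ray(cam,px); return o+d*(z-o[2])/d[2]
def save(cam,name,crop=None,s=1):
    im=cam["pixels"][:,:,::-1]
    if crop: im=im[crop[1]:crop[3],crop[0]:crop[2]]
    cv2.imwrite("pics/"+name,cv2.resize(im,None,fx=s,fy=s,interpolation=cv2.INTER_CUBIC))
def pts(camname,cam,name,z,n=3):
    for r in nets.spot_point(camname,name)[:n]:
        p=np.array(r["location"])*[640,400]
        print(camname,name,round(r["confidence"],2),p.round(1),at_z(cam,p,z).round(4))
E
python3 - <<'E'
from h import *
s=env.observe();print({k:np.round(v,3) for k,v in s.items()})
for c in ["top","scene"]:
    cam=viewer.camera(c);save(cam,c+"0.png");print(c,cam["K"].round(1).tolist(),cam["extrinsics"].round(3).tolist())
    for n,z in [("tray",0),("lug",.05),("pocket_full",.0185),("pocket_empty",.0185),("first_ball_center",.0185),("spare_ball_center",.024),("small_ball_center",.019),("large_ball_center",.031),("gasket",.013),("case",0),("outlet",.14),("beaker",0),("grinding_jar",0),("sample_jar",0),("brush",0)]:
        pts(c,cam,n,z)
E
```

```text
{'t': np.float64(0.0), 'qpos': array([-67.123,  23.949,  -0.589,  92.487,   0.27 ,  63.636,  -3.036]), 'joint_vel': array([ 0.011,  0.117, -0.054,  0.043, -0.11 ,  0.155,  0.033]), 'tau': array([-1.0000e-03, -8.6444e+01,  6.7900e-01, -4.3492e+01,  1.9000e-02,
        7.0000e-03, -0.0000e+00]), 'tcp_pos': array([0.267, 0.565, 0.206]), 'orientation': array([-1.79930e+02,  6.00000e-03,  1.54746e+02]), 'contact_force': array([0.06 , 0.587, 0.218]), 'torque': array([-0.033, -0.004, -0.002]), 'grip_force': np.float64(0.0), 'gripper_width': np.float64(0.085)}
top [[466.0, 0.0, 314.2], [0.0, 466.0, 205.4], [0.0, 0.0, 1.0]] [[0.03, 0.992, -0.121, 0.431], [-1.0, 0.03, -0.002, 0.077], [0.002, 0.121, 0.993, 1.137], [0.0, 0.0, 0.0, 1.0]]
top tray 0.76 [332.  223.8] [0.5256 0.0337 0.    ]
top tray 0.68 [335.1 294.3] [0.3561 0.022  0.    ]
top tray 0.64 [410.7 300.3] [ 0.3473 -0.1596  0.    ]
top lug 0.91 [414.7 304.1] [ 0.3427 -0.1585  0.05  ]
top lug 0.78 [337.3 223.2] [0.5232 0.0233 0.05  ]
top lug 0.64 [336.3 296.3] [0.3549 0.0215 0.05  ]
top pocket_full 0.74 [346.9 298.2] [ 0.3491 -0.0051  0.0
[... 2161 characters left out ...]
0.5866 -0.2362  0.031 ]
scene gasket 0.56 [191.6 229.8] [ 0.522  -0.2524  0.013 ]
scene gasket 0.5 [157.5 239.9] [ 0.5373 -0.3369  0.013 ]
scene gasket 0.46 [298.6 214.8] [0.5291 0.0242 0.013 ]
scene case 0.75 [181.6 246. ] [ 0.5586 -0.2808  0.    ]
scene outlet 0.85 [445.2 145. ] [0.4791 0.4299 0.14  ]
scene outlet 0.54 [317.1 202. ] [0.6081 0.0555 0.14  ]
scene beaker 0.62 [272.1 309.8] [ 0.7844 -0.0862  0.    ]
scene beaker 0.39 [445.  146.1] [0.3364 0.5207 0.    ]
scene grinding_jar 0.67 [350.9 285.1] [0.759 0.105 0.   ]
scene sample_jar 0.68 [371.3 162.2] [ 0.3597  0.2766 -0.    ]
scene brush 0.91 [350.8 200.2] [0.4957 0.1763 0.    ]
scene brush 0.46 [446.  143.8] [0.3269 0.5281 0.    ]
```

View pics/top0.png

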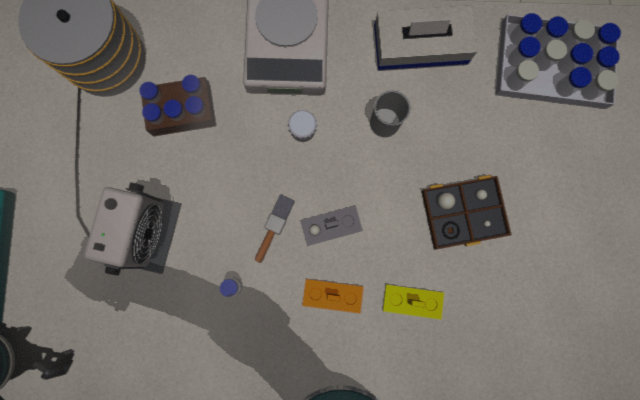

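View pics/scene0.png

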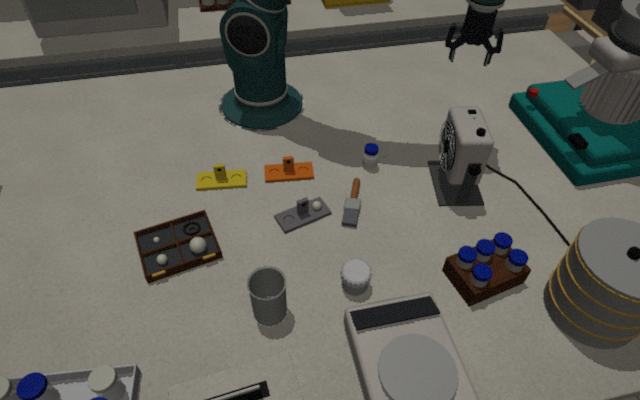

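The top view shows the grey tray at about (331,224), with its ball at (315,230) and the empty pocket at (349,218). The orange (333,295) and yellow (413,301) trays are look-alikes. The blower's guard is at (149,234), facing -y.

Candidates for the spare ball in the case are (446,200) large, (482,195) medium and (487,223) small, plus the gasket at (450,230). By size I choose (482,195), and I'll check it in a crop.

```bash
python3 - <<'E'
from h import *
cam=viewer.camera("top");save(cam,"case.png",(415,165,520,260),6)
im=cam["pixels"].astype(int)
m=(im.min(2)>110).astype(np.uint8)
for (x0,y0,x1,y1),z in [((428,186,506,240),.024),((306,222,324,238),.0185)]:
    n,l,st,c=cv2.connectedComponentsWithStats(m[y0:y1,x0:x1])
    for i in range(1,n):
        if st[i,4]>8: 
            p=c[i]+[x0,y0];print(p.round(1),st[i],at_z(cam,p,z).round(4))
for n in ["tray","case"]:
    for r in nets.trace("top",n)[:3]:
        q=cv2.minAreaRect(np.argwhere(r["region"])[:,::-1].astype(np.float32))
        b=cv2.boxPoints(q);w=np.array([at_z(cam,p,.01 if n=="tray" else .028)[:2] for p in b])
        e=np.diff(np.vstack([w,w[:1]]),axis=0)
        print(n,round(r["confidence"],2),w.mean(0).round(4),[(round(np.hypot(*v),3),round(np.degrees(np.arctan2(v[1],v[0])),1)) for v in e[:2]])
c2=viewer.camera("scene");save(c2,"blower.png",(420,90,500,210),5)
for cn,c in(("top",cam),("scene",c2)):
    for r in nets.spot_point(cn,"outlet")[:3]:
        p=np.array(r["location"])*[640,400];print(cn,r["confidence"],p,at_z(c,p,.14))
E
```

```text
[503.7 193. ] [73  0  5 21 61] [ 0.6106 -0.3781  0.024 ]
[482.2 194. ] [51  5  7  7 41] [ 0.6067 -0.3262  0.024 ]
[447.7 200.5] [ 14   9  12  12 118] [ 0.5883 -0.2426  0.024 ]
[487.4 223.4] [58 36  4  4 13] [ 0.5359 -0.3376  0.024 ]
[428.4 235.4] [ 0 44  3 10 16] [ 0.5027 -0.1963  0.024 ]
[500.  238.4] [64 51 14  3 26] [ 0.5008 -0.3671  0.024 ]
[314.4 229.7] [ 5  4  8  8 49] [0.5087 0.0763 0.0185]
tray 0.92 [0.3536 0.0296] [(np.float64(0.069), np.float64(-5.3)), (np.float64(0.145), np.float64(-95.3))]
tray 0.85 [0.5212 0.0358] [(np.float64(0.14), np.float64(-72.9)), (np.float64(0.064), np.float64(-163.7))]
tray 0.76 [ 0.3464 -0.1637] [(np.float64(0.066), np.float64(-7.4)), (np.float64(0.146), np.float64(-96.2))]
case 0.66 [ 0.5626 -0.2849] [(np.float64(0.191), np.float64(-75.2)), (np.float64(0.16), np.float64(-168.1))]
top 0.89 [150.08 235.  ] [0.47821245 0.42709061 0.14      ]
top 0.62 [443.968 198.92 ] [ 0.57512819 -0.20134618  0.14      ]
top 0.57 [272.384 231.08 ] [0.49447617 0.16622885 0.14      ]
scene 0.8 [444.224 142.32 ] [0.46841547 0.43175705 0.14      ]
```

View pics/case.png

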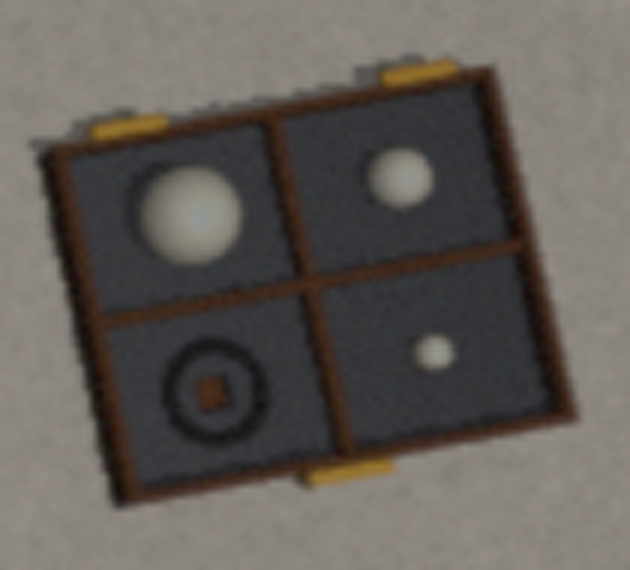

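View pics/blower.png

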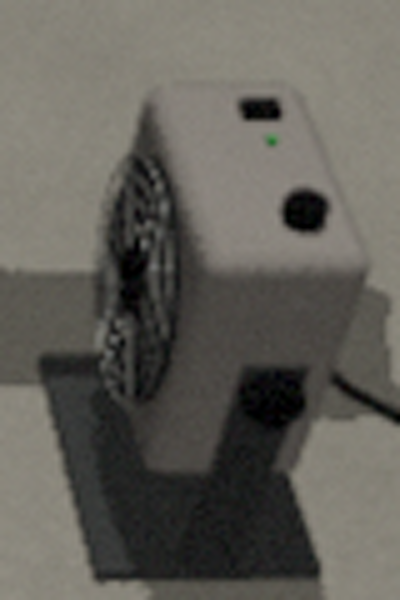

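The crop shows the medium ball at crop (402,178), which is full-frame (482,195), between the large and the small ball. It's the match, so I'm setting out.

Emit:
carry_out:
  motion:
    - {"z":50}
    - {"z":100,"y":-20}
    - {"x":20,"y":-65,"z":100,"twist":8}
    - {"x":40,"y":-110,"z":100,"twist":16}
    - {"x":55,"y":-155,"z":100,"twist":24}
    - {"x":70,"y":-200,"z":100,"twist":32}
    - {"x":88,"y":-245,"z":100,"twist":39}
    - {"x":105,"y":-290,"z":100,"twist":39}
    - {"x":120,"y":-335,"z":100,"twist":39}
    - {"x":138,"y":-380,"z":100,"twist":39}

```text
validation failed for argument at $.mo...
```

Emit:
carry_out:
  motion:
    - {"x":20,"y":-45}
    - {"x":40,"y":-90}
    - {"x":60,"y":-135}
    - {"x":80,"y":-180}
    - {"x":100,"y":-225}
    - {"x":120,"y":-270}
    - {"x":140,"y":-315}
    - {"x":160,"y":-360}
    - {"x":180,"y":-405}
    - {"x":190,"y":-450}

```text
validation failed for argument at $.mo...
```

Emit:
carry_out:
  motion:
    - {"x":0,"y":0,"z":50,"twist":0,"jaw":1}
    - {"x":0,"y":-20,"z":90,"twist":0,"jaw":1}
    - {"x":20,"y":-65,"z":100,"twist":8,"jaw":1}
    - {"x":40,"y":-110,"z":100,"twist":16,"jaw":1}
    - {"x":55,"y":-155,"z":100,"twist":24,"jaw":1}
    - {"x":70,"y":-200,"z":100,"twist":32,"jaw":1}
    - {"x":88,"y":-245,"z":100,"twist":39,"jaw":1}
    - {"x":105,"y":-290,"z":100,"twist":39,"jaw":1}
    - {"x":120,"y":-335,"z":100,"twist":39,"jaw":1}
    - {"x":138,"y":-380,"z":100,"twist":39,"jaw":1}

```text
t: 2.9
tcp_pos: [0.4048, 0.1833, 0.3074]
orientation: [180.0, 0.0, -166.2]
contact_force: [1.7, 1.0, -1.2]
gripper_width: 0.0851
grip_force: 0.0
```

Emit:
carry_out:
  motion:
    - {"x":20,"y":-45,"z":0,"twist":0,"jaw":0.47}
    - {"x":40,"y":-90,"z":0,"twist":0,"jaw":0.47}
    - {"x":60,"y":-135,"z":0,"twist":0,"jaw":0.47}
    - {"x":80,"y":-180,"z":0,"twist":0,"jaw":0.47}
    - {"x":100,"y":-225,"z":-20,"twist":0,"jaw":0.47}
    - {"x":120,"y":-270,"z":-40,"twist":0,"jaw":0.47}
    - {"x":140,"y":-315,"z":-60,"twist":0,"jaw":0.47}
    - {"x":160,"y":-360,"z":-80,"twist":0,"jaw":0.47}
    - {"x":180,"y":-405,"z":-90,"twist":0,"jaw":0.47}
    - {"x":190,"y":-450,"z":-90,"twist":0,"jaw":0.47}

```text
t: 3.9
tcp_pos: [0.5931, -0.2574, 0.2156]
orientation: [179.9, -0.1, -166.1]
contact_force: [0.4, 1.0, 0.8]
gripper_width: 0.0405
grip_force: 0.0
```

Emit:
carry_out:
  motion:
    - {"x":10,"y":-40,"z":-20,"twist":0,"jaw":0.47}
    - {"x":13,"y":-56,"z":-40,"twist":0,"jaw":0.47}
    - {"x":13,"y":-56,"z":-60,"twist":0,"jaw":0.47}
    - {"x":13,"y":-56,"z":-70,"twist":0,"jaw":0.47}
    - {"x":13,"y":-56,"z":-70,"twist":0,"jaw":0.47}

```text
t: 4.4
tcp_pos: [0.6051, -0.3119, 0.1463]
orientation: [179.9, -0.1, -166.2]
contact_force: [-0.7, 0.4, -0.2]
gripper_width: 0.0403
grip_force: 0.0
```

```bash
python3 - <<'E'
from h import *
s=env.observe();print(s["tcp_pos"],s["orientation"],s["gripper_width"])
cam=viewer.camera("wrist");save(cam,"w1.png");print(cam["K"].tolist(),cam["extrinsics"].round(3).tolist())
pts("wrist",cam,"spare_ball_center",.024)
im=cam["pixels"].astype(int);m=(im.min(2)>110).astype(np.uint8)
n,l,st,c=cv2.connectedComponentsWithStats(m)
for i in range(1,n):
    if st[i,4]>150: print(c[i].round(1),st[i],at_z(cam,c[i],.024).round(4))
E
```

```text
[ 0.6051196  -0.31193004  0.14630848] [ 1.79921359e+02 -8.67286231e-02 -1.66224518e+02] 0.04025706272922015
[[322.0968181098551, 0.0, 316.21020534450605], [0.0, 322.0968181098551, 197.817885789272], [0.0, 0.0, 1.0]] [[-0.238, -0.928, -0.288, 0.531], [0.971, -0.227, -0.071, -0.329], [0.001, -0.296, 0.955, 0.314], [0.0, 0.0, 0.0, 1.0]]
wrist spare_ball_center 0.92 [304.  178.7] [ 0.6035 -0.323   0.024 ]
[309.7 172.5] [     0      0    640    400 172294] [ 0.5965 -0.3192  0.024 ]
[305.1  99.7] [297  91  17  18 227] [ 0.5351 -0.338   0.024 ]
[403.1 184.9] [ 382  164   44   43 1479] [ 0.5872 -0.2319  0.024 ]
[303.5 180.4] [290 167  27  27 551] [ 0.6051 -0.3231  0.024 ]
[428.3 380.8] [421 357  19  43 397] [ 0.8014 -0.1305  0.024 ]
[194.7 386.6] [172 366  38  34 582] [ 0.8734 -0.3894  0.024 ]
```

View pics/w1.png

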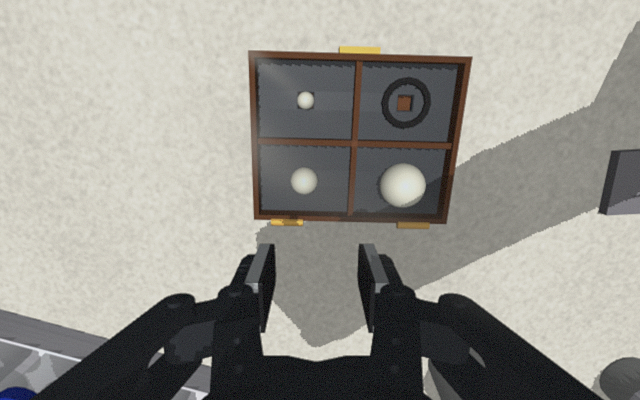

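The wrist view shows the fingers lined up with the case. The matching ball is at (304,180), and there is free room left and right of it.

Emit:
carry_out:
  motion:
    - {"x":0,"y":0,"z":-20,"twist":0,"jaw":0.47}
    - {"x":0,"y":0,"z":-40,"twist":0,"jaw":0.47}
    - {"x":0,"y":0,"z":-60,"twist":0,"jaw":0.47}
    - {"x":0,"y":0,"z":-60,"twist":0,"jaw":0.47}
    - {"x":0,"y":0,"z":-60,"twist":0,"jaw":0.47}

```text
t: 5.0
tcp_pos: [0.6061, -0.3127, 0.0889]
orientation: [-180.0, 0.1, -166.2]
contact_force: [0.2, -0.3, 0.4]
gripper_width: 0.0405
grip_force: 0.0
```

```bash
python3 - <<'E'
from h import *
s=env.observe();print(s["tcp_pos"],s["orientation"],s["gripper_width"])
cam=viewer.camera("wrist")
pts("wrist",cam,"spare_ball_center",.024)
im=cam["pixels"].astype(int);m=(im.min(2)>110).astype(np.uint8)
n,l,st,c=cv2.connectedComponentsWithStats(m)
for i in range(1,n):
    if 150<st[i,4]<5000: print(c[i].round(1),st[i],at_z(cam,c[i],.024).round(4))
E
```

```text
[ 0.60611865 -0.31273444  0.08891623] [-1.79955547e+02  5.80037320e-02 -1.66230555e+02] 0.04045338023749226
wrist spare_ball_center 0.69 [300.8 195.4] [ 0.6036 -0.3245  0.024 ]
[264.4  65.5] [245  48  44  35 603] [ 0.5206 -0.3687  0.024 ]
[299.9  96.8] [277  85  39  25 495] [ 0.5345 -0.3411  0.024 ]
[256.9 130.5] [248 106  28  38 491] [ 0.5641 -0.3656  0.024 ]
[262.  162.1] [250 154  31  20 350] [ 0.5856 -0.3578  0.024 ]
[425.1 203.9] [ 398  177   56   54 2372] [ 0.5876 -0.2311  0.024 ]
[302.3 197.7] [286 181  34  34 871] [ 0.6051 -0.323   0.024 ]
[196.6 382.8] [171 356  41  44 923] [ 0.8029 -0.3774  0.024 ]
[434.1 381.7] [421 357  33  43 851] [ 0.7492 -0.1651  0.024 ]
```

Emit:
carry_out:
  motion:
    - {"x":0,"y":-11,"z":-20,"twist":0,"jaw":0.47}
    - {"x":0,"y":-11,"z":-38,"twist":0,"jaw":0.47}
    - {"x":0,"y":-11,"z":-52,"twist":0,"jaw":0.47}
    - {"x":0,"y":-11,"z":-62,"twist":0,"jaw":0.47}
    - {"x":0,"y":-11,"z":-69,"twist":0,"jaw":0.47}
    - {"x":0,"y":-11,"z":-74,"twist":0,"jaw":0.47}
    - {"x":0,"y":-11,"z":-74,"twist":0,"jaw":0.47}

```text
t: 5.8
tcp_pos: [0.6054, -0.3235, 0.0131]
orientation: [180.0, -0.0, -166.2]
contact_force: [-0.5, 0.7, -0.5]
gripper_width: 0.04
grip_force: 0.0
```

Emit:
carry_out:
  motion:
    - {"x":0,"y":0,"z":0,"twist":0,"jaw":0.2}
    - {"x":0,"y":0,"z":0,"twist":0,"jaw":0.2}
    - {"x":0,"y":0,"z":0,"twist":0,"jaw":0.2}
    - {"x":0,"y":0,"z":0,"twist":0,"jaw":0.1}
    - {"x":0,"y":0,"z":0,"twist":0,"jaw":0.1}
  newtons: 25

```text
t: 6.3
tcp_pos: [0.6056, -0.3237, 0.0136]
orientation: [-180.0, 0.0, -166.3]
contact_force: [0.3, -0.1, -0.0]
gripper_width: 0.0088
grip_force: 0.0
```

The fingers closed to 9 mm, so they missed the ball. I'll look.

```bash
python3 - <<'E'
from h import *
s=env.observe();print(s["tcp_pos"],s["gripper_width"],s["grip_force"])
cam=viewer.camera("wrist");c2=viewer.camera("scene");pts("scene",c2,"spare_ball_center",.024)
a=cam["pixels"][60:400,100:540];b=cv2.resize(c2["pixels"][190:300,110:250],(433,340))
cv2.imwrite("pics/miss.png",cv2.resize(np.hstack([a,b])[:,:,::-1],(800,311)))
E
```

```text
[ 0.60562078 -0.32373165  0.01364189] 0.008796196360360478 0.0
scene spare_ball_center 0.54 [162.1 262.8] [ 0.6192 -0.323   0.024 ]
scene spare_ball_center 0.18 [352.2 284.6] [0.7728 0.1028 0.024 ]
```

View pics/miss.png

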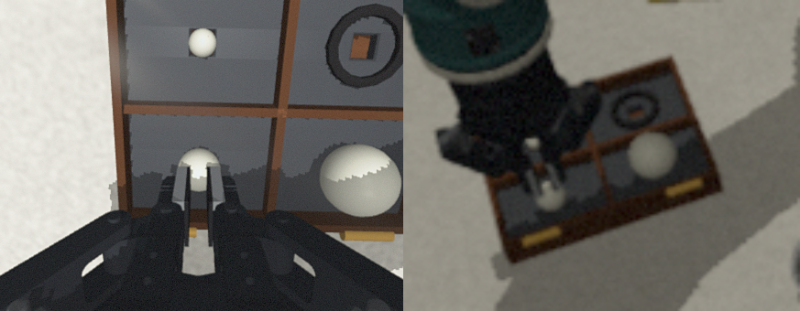

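The fingers shut just beside the ball, which seems to lie a little to +x of them. I'll lift clear, open, and re-measure from two views.

Emit:
carry_out:
  motion:
    - {"x":0,"y":0,"z":10,"twist":0,"jaw":0.1}
    - {"x":0,"y":0,"z":25,"twist":0,"jaw":0.1}
    - {"x":0,"y":0,"z":45,"twist":0,"jaw":0.1}
    - {"x":0,"y":0,"z":65,"twist":0,"jaw":0.47}
    - {"x":0,"y":0,"z":75,"twist":0,"jaw":0.47}
    - {"x":0,"y":0,"z":75,"twist":0,"jaw":0.47}
    - {"x":0,"y":0,"z":75,"twist":0,"jaw":0.47}

```text
t: 7.15
tcp_pos: [0.6054, -0.3235, 0.0883]
orientation: [180.0, -0.0, -166.3]
contact_force: [0.8, -0.0, -0.7]
gripper_width: 0.0403
grip_force: 0.0
```

```bash
cat >> h.py <<'E'
def blobs(cam,z,lo=100,hi=3000,box=(0,0,640,400),th=110):
    x0,y0,x1,y1=box;m=(cam["pixels"][y0:y1,x0:x1].min(2)>th).astype(np.uint8)
    n,l,st,c=cv2.connectedComponentsWithStats(m)
    for i in range(1,n):
        if lo<st[i,4]<hi: p=c[i]+[x0,y0];print("blob",p.round(1),st[i],at_z(cam,p,z).round(4))
E
python3 - <<'E'
from h import *
s=env.observe();print(s["tcp_pos"],s["gripper_width"])
w=viewer.camera("wrist");pts("wrist",w,"spare_ball_center",.024);blobs(w,.024)
c2=viewer.camera("scene");pts("scene",c2,"spare_ball_center",.024);blobs(c2,.024,8,300,(130,210,230,280))
cv2.imwrite("pics/look.png",cv2.resize(np.hstack([w["pixels"][60:400,100:540],cv2.resize(c2["pixels"][190:300,110:250],(433,340))])[:,:,::-1],(800,311)))
E
```

```text
[ 0.60538808 -0.32353595  0.08826078] 0.040335969659804356
wrist spare_ball_center 0.97 [315.7 200.3] [ 0.6038 -0.3234  0.024 ]
blob [292.1  87. ] [ 260   58   72   57 1387] [ 0.5287 -0.3583  0.024 ]
blob [271.2 134.8] [262 108  27  41 540] [ 0.5638 -0.3659  0.024 ]
blob [276.4 168.5] [263 158  31  25 531] [ 0.5868 -0.3573  0.024 ]
blob [439.2 208.4] [ 411  182   57   54 2379] [ 0.5877 -0.2305  0.024 ]
blob [316.  202.1] [300 186  33  33 873] [ 0.605  -0.3229  0.024 ]
blob [155.9 356.5] [148 347  16  21 124] [ 0.7798 -0.4272  0.024 ]
blob [476.2 356.2] [469 347  17  21 124] [ 0.7114 -0.1499  0.024 ]
blob [196.6 382.8] [171 356  41  44 920] [ 0.801 -0.388  0.024]
blob [435.6 382.7] [421 357  39  43 925] [ 0.7486 -0.1746  0.024 ]
scene spare_ball_center 0.59 [316.3 203. ] [0.5075 0.0764 0.024 ]
scene spare_ball_center 0.45 [164.  258.9] [ 0.6085 -0.3187  0.024 ]
blob [161.3 210.7] [29  0  5  3 11] [ 0.45   -0.3255  0.024 ]
blob [182.2 212.6] [ 42   0  29   9 136] [ 0.4681 -0.2723  0.024 ]
blob [146.9 222.4] [  9   7  19  12 147] [ 0.4831 -0.3611  0.024 ]
blob [155.5 238.5] [24 27  4  4 14] [ 0.541  -0.3391  0.024 ]
blob [192.7 240.4] [60 27  7  8 22] [ 0.5662 -0.2495  0.024 ]
blob [160.7 257.4] [27 44  8  8 47] [ 0.6025 -0.3262  0.024 ]
```

View pics/look.png

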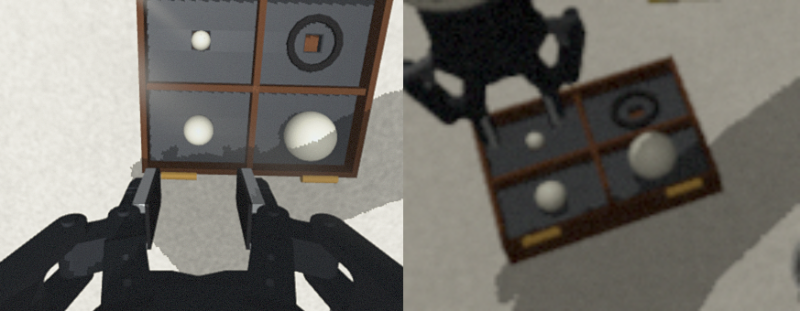

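```bash
python3 - <<'E'
from h import *
w=viewer.camera("wrist");s=env.observe();t=s["tcp_pos"];T=np.linalg.inv(w["extrinsics"])
ty=np.array([np.cos(np.radians(103.8)),np.sin(np.radians(103.8)),0])
tx=np.array([np.cos(np.radians(-166.2)),np.sin(np.radians(-166.2)),0])
for b in (0,.004,.008,.012):
  for sg in (1,-1):
   for e in (-.011,.011):
    q=t+[0,0,b]+sg*ty*.02+tx*e
    c=T[:3,:3]@q+T[:3,3];print(b,sg,e,(w["K"][0,0]*c[0]/-c[2]+w["K"][0,2]).round(0),(w["K"][1,2]+w["K"][1,1]*c[1]/c[2]).round(0))
save(w,"tips.png",(220,180,420,330),4)
E
```

```text
0 1 -0.011 349.0 255.0
0 1 0.011 350.0 220.0
0 -1 -0.011 280.0 255.0
0 -1 0.011 279.0 220.0
0.004 1 -0.011 350.0 258.0
0.004 1 0.011 351.0 222.0
0.004 -1 -0.011 279.0 258.0
0.004 -1 0.011 278.0 222.0
0.008 1 -0.011 351.0 262.0
0.008 1 0.011 352.0 225.0
0.008 -1 -0.011 278.0 262.0
0.008 -1 0.011 277.0 225.0
0.012 1 -0.011 351.0 265.0
0.012 1 0.011 353.0 228.0
0.012 -1 -0.011 278.0 266.0
0.012 -1 0.011 276.0 228.0
```

View pics/tips.png

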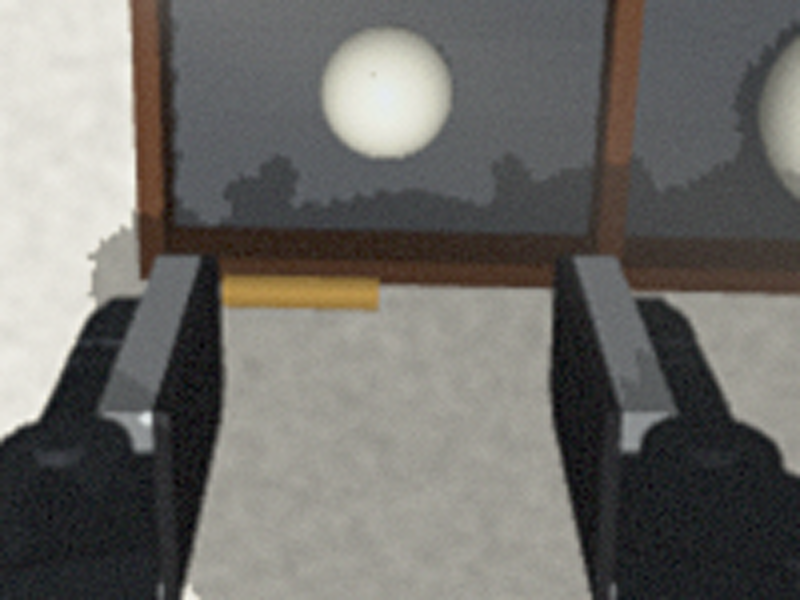

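At 40 mm opening the tips look farther behind the TCP than I assumed, so they closed over the ball's crown. I'll measure the tip height at narrower openings before going lower.

Emit:
carry_out:
  motion:
    - {"x":0,"y":0,"z":0,"twist":0,"jaw":0.29}
    - {"x":0,"y":0,"z":0,"twist":0,"jaw":0.29}
    - {"x":0,"y":0,"z":0,"twist":0,"jaw":0.29}
    - {"x":0,"y":0,"z":0,"twist":0,"jaw":0.29}

```text
t: 7.8
tcp_pos: [0.6055, -0.3237, 0.0884]
orientation: [-180.0, -0.0, -166.3]
contact_force: [-0.0, 0.7, -0.7]
gripper_width: 0.0251
grip_force: 0.0
```

```bash
python3 - <<'E'
from h import *
w=viewer.camera("wrist");print(env.observe()["gripper_width"]);np.save("w25.npy",w["pixels"])
E
```

```text
0.024568237258324643
```

Emit:
carry_out:
  motion:
    - {"x":0,"y":0,"z":0,"twist":0,"jaw":0}
    - {"x":0,"y":0,"z":0,"twist":0,"jaw":0}
    - {"x":0,"y":0,"z":0,"twist":0,"jaw":0}
    - {"x":0,"y":0,"z":0,"twist":0,"jaw":0}

```text
t: 8.25
tcp_pos: [0.6055, -0.3237, 0.0885]
orientation: [-180.0, 0.0, -166.3]
contact_force: [0.1, 1.3, -0.7]
gripper_width: 0.0001
grip_force: 0.0
```

```bash
python3 - <<'E'
from h import *
w=viewer.camera("wrist");s=env.observe();print(s["gripper_width"],s["tcp_pos"])
im=np.hstack([np.load("w25.npy")[200:300,265:365],w["pixels"][200:300,265:365]])[:,:,::-1]
cv2.imwrite("pics/tips2.png",cv2.resize(im,None,fx=4,fy=4,interpolation=cv2.INTER_CUBIC))
E
```

```text
4.6734411455348474e-05 [ 0.60552962 -0.32373254  0.08851275]
```

View pics/tips2.png

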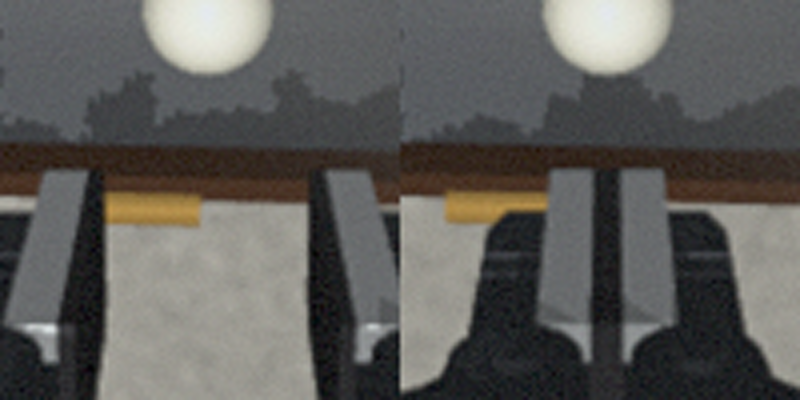

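The gap widths put the tips about 30 mm above the reported TCP at every opening. The ball also never moved between the two looks, so the fingers closed above it. I'll go lower in guarded steps, watching the force.

Emit:
carry_out:
  motion:
    - {"x":0,"y":1,"z":0,"twist":0,"jaw":0.47}
    - {"x":0,"y":1,"z":-20,"twist":0,"jaw":0.47}
    - {"x":0,"y":1,"z":-40,"twist":0,"jaw":0.47}
    - {"x":0,"y":1,"z":-60,"twist":0,"jaw":0.47}
    - {"x":0,"y":1,"z":-75,"twist":0,"jaw":0.47}
    - {"x":0,"y":1,"z":-77,"twist":0,"jaw":0.47}
    - {"x":0,"y":1,"z":-79,"twist":0,"jaw":0.47}
    - {"x":0,"y":1,"z":-79,"twist":0,"jaw":0.47}

```text
t: 9.1
tcp_pos: [0.6059, -0.323, 0.0102]
orientation: [-180.0, 0.0, -166.3]
contact_force: [0.1, -1.0, 1.1]
gripper_width: 0.0401
grip_force: 0.0
```

Emit:
carry_out:
  motion:
    - {"x":0,"y":0,"z":-3,"twist":0,"jaw":0.47}
    - {"x":0,"y":0,"z":-6,"twist":0,"jaw":0.47}
    - {"x":0,"y":0,"z":-8,"twist":0,"jaw":0.47}
    - {"x":0,"y":0,"z":-10,"twist":0,"jaw":0.47}
    - {"x":0,"y":0,"z":-10,"twist":0,"jaw":0.47}

```text
t: 9.6
tcp_pos: [0.6054, -0.3227, -0.0008]
orientation: [180.0, -0.0, -166.3]
contact_force: [0.2, 0.4, -0.7]
gripper_width: 0.0402
grip_force: 0.0
```

Emit:
carry_out:
  motion:
    - {"x":0,"y":0,"z":-2,"twist":0,"jaw":0.47}
    - {"x":0,"y":0,"z":-4,"twist":0,"jaw":0.47}
    - {"x":0,"y":0,"z":-6,"twist":0,"jaw":0.47}
    - {"x":0,"y":0,"z":-8,"twist":0,"jaw":0.47}
    - {"x":0,"y":0,"z":-8,"twist":0,"jaw":0.47}

```text
t: 10.1
tcp_pos: [0.6053, -0.3227, -0.0089]
orientation: [180.0, -0.0, -166.3]
contact_force: [0.9, 0.6, -0.1]
gripper_width: 0.0399
grip_force: 0.0
```

```bash
python3 - <<'E'
from h import *
print(env.observe()["tcp_pos"],env.observe()["contact_force"])
w=viewer.camera("wrist");s=viewer.camera("scene");pts("wrist",w,"spare_ball_center",.024);blobs(w,.024,300,3000,(280,150,360,300))
a=w["pixels"][150:350,220:420];b=cv2.resize(s["pixels"][210:280,130:210],(229,200),interpolation=cv2.INTER_CUBIC)
cv2.imwrite("pics/down.png",cv2.resize(np.hstack([a,b])[:,:,::-1],(800,373),interpolation=cv2.INTER_CUBIC))
E
```

```text
[ 0.60534776 -0.32266316 -0.00886459] [ 0.94844823  0.56690091 -0.11765712]
wrist spare_ball_center 0.83 [313.7 264.9] [ 0.6046 -0.3231  0.024 ]
blob [314.3 266.7] [   8   91   53   53 2199] [ 0.6055 -0.3226  0.024 ]
```

View pics/down.png

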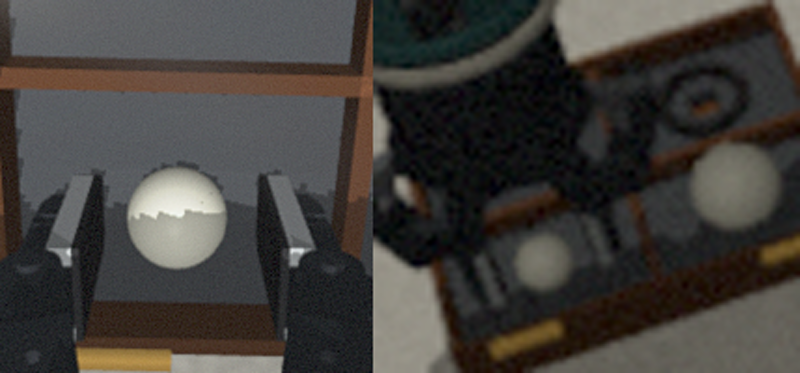

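The ball sits between the open pads at crop (177,217), with the tips at about its equator. I'll go 4 mm lower and close.

Emit:
carry_out:
  motion:
    - {"x":0,"y":0,"z":-2,"twist":0,"jaw":0.47}
    - {"x":0,"y":0,"z":-3,"twist":0,"jaw":0.47}
    - {"x":0,"y":0,"z":-4,"twist":0,"jaw":0.47}
    - {"x":0,"y":0,"z":-4,"twist":0,"jaw":0.36}
    - {"x":0,"y":0,"z":-4,"twist":0,"jaw":0.36}
    - {"x":0,"y":0,"z":-4,"twist":0,"jaw":0.3}
    - {"x":0,"y":0,"z":-4,"twist":0,"jaw":0.2}
    - {"x":0,"y":0,"z":-4,"twist":0,"jaw":0.2}
    - {"x":0,"y":0,"z":-4,"twist":0,"jaw":0.2}
  newtons: 25

```text
t: 11.15
tcp_pos: [0.6066, -0.3233, -0.011]
orientation: [-179.9, 0.1, -166.3]
contact_force: [-1.3, 0.9, 15.9]
gripper_width: 0.023
grip_force: 27.2
```

Emit:
carry_out:
  motion:
    - {"x":0,"y":0,"z":2,"twist":0,"jaw":0.36}
    - {"x":0,"y":0,"z":5,"twist":0,"jaw":0.36}
    - {"x":0,"y":0,"z":5,"twist":0,"jaw":0.36}
    - {"x":0,"y":0,"z":5,"twist":0,"jaw":0.36}
    - {"x":0,"y":0,"z":5,"twist":0,"jaw":0.2}
    - {"x":0,"y":0,"z":5,"twist":0,"jaw":0.2}
    - {"x":0,"y":0,"z":5,"twist":0,"jaw":0.2}
    - {"x":0,"y":0,"z":5,"twist":0,"jaw":0.2}
    - {"x":0,"y":0,"z":5,"twist":0,"jaw":0.2}

```text
t: 12.05
tcp_pos: [0.6056, -0.3228, -0.0075]
orientation: [-180.0, 0.0, -166.3]
contact_force: [-0.7, -0.4, 1.7]
gripper_width: 0.0231
grip_force: 24.4
```

Emit:
carry_out:
  motion:
    - {"x":0,"y":0,"z":5,"twist":0,"jaw":0.2}
    - {"x":0,"y":0,"z":15,"twist":0,"jaw":0.2}
    - {"x":0,"y":0,"z":30,"twist":0,"jaw":0.2}
    - {"x":0,"y":0,"z":50,"twist":0,"jaw":0.2}
    - {"x":0,"y":0,"z":75,"twist":0,"jaw":0.2}
    - {"x":0,"y":0,"z":105,"twist":0,"jaw":0.2}
    - {"x":0,"y":0,"z":135,"twist":0,"jaw":0.2}
    - {"x":0,"y":0,"z":150,"twist":0,"jaw":0.2}
    - {"x":0,"y":0,"z":150,"twist":0,"jaw":0.2}

```text
t: 12.95
tcp_pos: [0.6065, -0.3233, 0.1455]
orientation: [-179.9, 0.2, -166.3]
contact_force: [-0.2, 0.3, -0.3]
gripper_width: 0.0231
grip_force: 24.5
```

```bash
python3 - <<'E'
from h import *
s=env.observe();print(s["tcp_pos"],s["orientation"],s["gripper_width"],s["grip_force"])
w=viewer.camera("wrist");pts("wrist",w,"spare_ball_center",s["tcp_pos"][2]+.0315);blobs(w,s["tcp_pos"][2]+.0315,600,4000,(270,150,370,320))
c=viewer.camera("top")
blobs(c,.0185,20,100,(306,222,324,238))
# grey tray mask: corner fit
r=[q for q in nets.trace("top","tray")]
for q in r:
    ys,xs=np.nonzero(q["region"]);print("tray",round(q["confidence"],2),at_z(c,(xs.mean(),ys.mean()),.01).round(4),cv2.minAreaRect(np.c_[xs,ys].astype(np.float32)))
for n,z in(("lug",.05),("pocket_full",.0185),("pocket_empty",.0185)): pts("top",c,n,z)
E
```

```text
[ 0.60648748 -0.32328312  0.14549587] [-179.86592526    0.1897497  -166.2516397 ] 0.02307072194070811 24.53776091337204
wrist spare_ball_center 0.7 [314.3 265.4] [ 0.6065 -0.3232  0.177 ]
blob [312.2 228.4] [ 4  4  5  6 22] [0.5116 0.0818 0.0185]
tray 0.82 [ 0.3455 -0.1636  0.01  ] ((413.20733642578125, 301.6341552734375), (59.301734924316406, 26.83486557006836), 6.34019136428833)
tray 0.75 [0.3531 0.027  0.01  ] ((332.9897766113281, 295.9117126464844), (58.67687225341797, 27.506134033203125), 7.431407928466797)
top lug 0.75 [334.9 299. ] [0.3488 0.0246 0.05  ]
top lug 0.65 [334.4 223.8] [0.5216 0.03   0.05  ]
top lug 0.58 [415.4 306. ] [ 0.3385 -0.1601  0.05  ]
top pocket_full 0.86 [397.1 294.4] [ 0.3615 -0.1237  0.0185]
top pocket_full 0.64 [348.2 300. ] [ 0.345  -0.0084  0.0185]
top pocket_empty 0.92 [314.  294.6] [0.3552 0.0728 0.0185]
top pocket_empty 0.92 [430. 306.] [ 0.3369 -0.2014  0.0185]
top pocket_empty 0.59 [348.9 218.3] [ 0.5386 -0.006   0.0185]
```

Emit:
carry_out:
  motion:
    - {"x":-7,"y":32,"z":0,"twist":-8.4,"jaw":0.2}
    - {"x":-14,"y":64,"z":0,"twist":-16.8,"jaw":0.2}
    - {"x":-21,"y":96,"z":0,"twist":-25.2,"jaw":0.2}
    - {"x":-28,"y":128,"z":0,"twist":-33.6,"jaw":0.2}
    - {"x":-35,"y":160,"z":0,"twist":-42,"jaw":0.2}
    - {"x":-42,"y":192,"z":0,"twist":-50.4,"jaw":0.2}
    - {"x":-49,"y":224,"z":0,"twist":-58.8,"jaw":0.2}
    - {"x":-56,"y":256,"z":0,"twist":-67.2,"jaw":0.2}
    - {"x":-62,"y":288,"z":0,"twist":-75.6,"jaw":0.2}
    - {"x":-67,"y":316,"z":0,"twist":-84,"jaw":0.2}

```text
t: 14.3
tcp_pos: [0.5379, -0.0051, 0.1422]
orientation: [-180.0, -0.0, 109.4]
contact_force: [0.9, 0.6, -1.0]
gripper_width: 0.0231
grip_force: 24.6
```

Emit:
carry_out:
  motion:
    - {"x":0,"y":0,"z":0,"twist":0,"jaw":0.2}
    - {"x":0,"y":0,"z":0,"twist":0,"jaw":0.2}
    - {"x":0,"y":0,"z":0,"twist":0,"jaw":0.2}

```text
t: 14.6
tcp_pos: [0.5385, -0.0078, 0.1425]
orientation: [-180.0, 0.0, 109.8]
contact_force: [1.1, 0.3, -1.4]
gripper_width: 0.0229
grip_force: 24.6
```

```bash
cat > tray.py <<'E'
from h import *
def look():
    s=env.observe();print(s["tcp_pos"].round(4),s["orientation"].round(1),s["gripper_width"],s["grip_force"])
    w=viewer.camera("wrist")
    for n,z in(("lug",.05),("pocket_full",.0185),("pocket_empty",.0185),("first_ball_center",.0185),("tray",0)): pts("wrist",w,n,z,2)
    blobs(w,.0185,200,3000)
    for q in nets.trace("wrist","tray")[:2]:
        m=q["region"].astype(np.uint8);cs,_=cv2.findContours(m,0,2);k=max(cs,key=cv2.contourArea)[:,0]
        W=np.array([at_z(w,p,.01)[:2] for p in k],np.float32)*1000
        print("tray",round(q["confidence"],2),cv2.minAreaRect(W))
    return w
E
python3 -c "from tray import *;look()"
```

```text
[ 0.5385 -0.0078  0.1425] [-180.     0.   109.8] 0.022879305631750942 24.598128497600555
wrist lug 0.96 [317.1 133.6] [0.5227 0.0389 0.05  ]
wrist lug 0.79 [ 58.6 276.9] [ 0.3436 -0.1633  0.05  ]
wrist pocket_full 0.96 [ 91.7 225.3] [ 0.347  -0.1217  0.0185]
wrist pocket_full 0.78 [318.7  81.4] [0.5103 0.0775 0.0185]
wrist pocket_empty 0.76 [312.7 177. ] [ 0.5336 -0.0031  0.0185]
wrist pocket_empty 0.69 [137.2  18.9] [0.356  0.0725 0.0185]
wrist first_ball_center 0.92 [316.8  80. ] [0.5084 0.078  0.0185]
wrist tray 0.92 [317.6 125.8] [0.5227 0.0409 0.    ]
wrist tray 0.87 [134.6  75.2] [0.3521 0.027  0.    ]
blob [317.   77.5] [307  67  21  22 313] [0.5079 0.0799 0.0185]
blob [317.3 271.5] [299 253  37  37 953] [ 0.5713 -0.095   0.0185]
blob [423.4 385. ] [409 365  35  35 377] [ 0.7376 -0.1932  0.0185]
blob [609.8 383.7] [565 372  64  28 292] [ 0.9399 -0.1182  0.0185]
tray 0.59 ((343.52752685546875, -160.60150146484375), (146.71644592285156, 72.26319122314453), 83.28031921386719)
tray 0.58 ((350.003173828125, 29.802223205566406), (141.07684326171875, 76.16242218017578), 84.21687316894531)
```

Emit:
carry_out:
  motion:
    - {"x":-1,"y":3,"z":-15,"twist":0,"jaw":0.2}
    - {"x":-3,"y":5,"z":-30,"twist":0,"jaw":0.2}
    - {"x":-3,"y":6,"z":-50,"twist":0,"jaw":0.2}
    - {"x":-3,"y":6,"z":-65,"twist":0,"jaw":0.2}
    - {"x":-3,"y":6,"z":-70,"twist":0,"jaw":0.2}
    - {"x":-3,"y":6,"z":-70,"twist":0,"jaw":0.2}

```text
t: 15.55
tcp_pos: [0.5351, -0.001, 0.0717]
orientation: [-179.9, 0.0, 109.7]
contact_force: [-0.8, -0.2, 0.2]
gripper_width: 0.0229
grip_force: 24.6
```

```bash
python3 - <<'E'
from tray import *
w=look();g=w["pixels"]
# top-face grey edge: adaptive mask of the grey plate by colour around the pocket
for row in (120,140,160,180,200,220): print(row,g[row,200:440:8].mean(1).astype(int).tolist())
E
```

```text
[ 0.5351 -0.001   0.0717] [-179.9    0.   109.7] 0.022905664377632994 24.607914984226227
wrist lug 0.73 [19.  74.6] [0.3509 0.0273 0.05  ]
wrist lug 0.65 [313.9 158.9] [0.5197 0.038  0.05  ]
wrist pocket_full 0.82 [ 48.9 133.2] [ 0.3466 -0.0116  0.0185]
wrist pocket_full 0.59 [ 35.6 267.2] [ 0.3475 -0.1196  0.0185]
wrist pocket_empty 0.89 [ 15.2 351.4] [ 0.3387 -0.2078  0.0185]
wrist pocket_empty 0.71 [77.   6.9] [0.3548 0.0717 0.0185]
wrist first_ball_center 0.96 [317.1  85.6] [0.5073 0.0784 0.0185]
wrist tray 0.95 [81.4 76.9] [0.3503 0.0288 0.    ]
wrist tray 0.63 [316.2 145.5] [0.5207 0.0392 0.    ]
blob [14.8 18.7] [   0    0   34   42 1197] [0.3196 0.0523 0.0185]
blob [318.6  84.2] [304  69  30  31 663] [0.5079 0.0795 0.0185]
blob [310.5 179.4] [305 166  16  23 204] [0.5241 0.0179 0.0185]
blob [330.4 180.3] [324 171  19  22 208] [0.5375 0.022  0.0185]
blob [423.3 385. ] [409 364  35  36 378] [ 0.6791 -0.1239  0.0185]
tray 0.78 ((346.0131530761719, 27.835601806640625), (137.01248168945312, 85.05013275146484), 84.58141326904297)
tray 0.69 ((345.9823913574219, -160.2757568359375), 
[... 246 characters left out ...]
175, 174, 128, 127, 129, 125, 117, 80, 83, 83, 84, 85, 83, 85, 118, 115, 119, 119, 118, 120, 117, 120, 124]
160 [175, 179, 175, 179, 181, 183, 179, 187, 178, 133, 131, 128, 129, 86, 89, 86, 91, 85, 81, 84, 122, 118, 118, 120, 118, 125, 120, 123, 121, 121]
180 [178, 174, 177, 175, 180, 178, 181, 179, 176, 123, 127, 123, 125, 106, 118, 95, 118, 83, 84, 87, 118, 118, 124, 118, 117, 118, 120, 123, 123, 119]
200 [188, 182, 177, 184, 184, 183, 187, 176, 184, 126, 124, 122, 88, 87, 88, 85, 85, 90, 89, 86, 118, 118, 121, 118, 116, 118, 121, 117, 119, 118]
220 [182, 183, 179, 188, 184, 181, 183, 184, 179, 117, 118, 117, 79, 60, 83, 65, 85, 85, 85, 87, 115, 119, 118, 120, 115, 121, 124, 117, 115, 116]
```

```bash
python3 - <<'E'
from tray import *
w=viewer.camera("wrist");g=cv2.GaussianBlur(w["pixels"],(3,3),0).mean(2)
L=[];R=[]
for r in range(60,235,5):
    d=np.diff(g[r]);l=250+np.argmin(d[250:285]);q=340+np.argmax(d[340:390])
    L.append(at_z(w,(l+.5,r),.01)[:2]);R.append(at_z(w,(q+.5,r),.01)[:2])
    if r%25==10: print(r,l,q)
def fit(P): 
    v=cv2.fitLine(np.float32(P),cv2.DIST_HUBER,0,1e-4,1e-4).ravel();a=np.degrees(np.arctan2(v[1],v[0]))%180;return v,a
vl,al=fit(L);vr,ar=fit(R);print(al,ar)
d=vl[:2];n=np.array([-d[1],d[0]]);f=np.array([.5078,.079])
print("width",(vr[2:]-vl[2:])@n, "centre line vs first ball", ((vl[2:]+vr[2:])/2-f)@n)
E
```

```text
60 268 366
85 269 364
110 268 361
135 268 359
160 268 357
185 268 355
210 268 352
107.22806 106.94939
width 0.06438091 centre line vs first ball -0.000467855831278001
```

Emit:
carry_out:
  motion:
    - {"x":-2,"y":-1,"z":-20,"twist":-2.7,"jaw":0.2}
    - {"x":-2,"y":-1,"z":-38,"twist":-2.7,"jaw":0.2}
    - {"x":-2,"y":-1,"z":-54,"twist":-2.7,"jaw":0.2}
    - {"x":-2,"y":-1,"z":-66,"twist":-2.7,"jaw":0.2}
    - {"x":-2,"y":-1,"z":-74,"twist":-2.7,"jaw":0.2}
    - {"x":-2,"y":-1,"z":-78,"twist":-2.7,"jaw":0.2}
    - {"x":-2,"y":-1,"z":-80,"twist":-2.7,"jaw":0.2}
    - {"x":-2,"y":-1,"z":-80,"twist":-2.7,"jaw":0.2}

```text
t: 16.75
tcp_pos: [0.5337, -0.0018, -0.0073]
orientation: [180.0, 0.0, 107.0]
contact_force: [-0.6, -0.8, 0.3]
gripper_width: 0.0231
grip_force: 24.6
```

Emit:
carry_out:
  motion:
    - {"x":0,"y":0,"z":-1,"twist":0,"jaw":0.2}
    - {"x":0,"y":0,"z":-2,"twist":0,"jaw":0.2}
    - {"x":0,"y":0,"z":-3,"twist":0,"jaw":0.2}
    - {"x":0,"y":0,"z":-4,"twist":0,"jaw":0.2}
    - {"x":0,"y":0,"z":-4,"twist":0,"jaw":0.2}

```text
t: 17.25
tcp_pos: [0.5335, -0.0017, -0.0116]
orientation: [-180.0, 0.0, 107.0]
contact_force: [-0.6, -0.6, -0.8]
gripper_width: 0.0232
grip_force: 24.6
```

Emit:
carry_out:
  motion:
    - {"x":0,"y":0,"z":0,"twist":0,"jaw":0.31}
    - {"x":0,"y":0,"z":0,"twist":0,"jaw":0.34}
    - {"x":0,"y":0,"z":0,"twist":0,"jaw":0.38}
    - {"x":0,"y":0,"z":0,"twist":0,"jaw":0.45}
    - {"x":0,"y":0,"z":0,"twist":0,"jaw":0.45}
    - {"x":0,"y":0,"z":0,"twist":0,"jaw":0.45}
    - {"x":0,"y":0,"z":0,"twist":0,"jaw":0.45}
    - {"x":0,"y":0,"z":5,"twist":0,"jaw":0.45}
    - {"x":0,"y":0,"z":15,"twist":0,"jaw":0.45}
    - {"x":0,"y":0,"z":30,"twist":0,"jaw":0.45}

```text
t: 18.25
tcp_pos: [0.5333, -0.0019, 0.0192]
orientation: [-180.0, 0.0, 107.0]
contact_force: [-0.4, -1.1, -0.2]
gripper_width: 0.0386
grip_force: 0.0
```

Emit:
carry_out:
  motion:
    - {"x":0,"y":0,"z":25,"twist":0,"jaw":0.45}
    - {"x":0,"y":0,"z":55,"twist":0,"jaw":0.45}
    - {"x":0,"y":0,"z":85,"twist":0,"jaw":0.45}
    - {"x":0,"y":0,"z":95,"twist":0,"jaw":0.45}
    - {"x":0,"y":0,"z":95,"twist":0,"jaw":0.45}

```text
t: 18.75
tcp_pos: [0.5343, -0.0015, 0.1153]
orientation: [179.8, -0.0, 107.1]
contact_force: [-0.1, 0.6, -0.9]
gripper_width: 0.0383
grip_force: 0.0
```

```bash
python3 - <<'E'
from tray import *
w=look();pts("wrist",w,"spare_ball_center",.0185)
E
```

```text
[ 0.5343 -0.0015  0.1153] [179.8  -0.  107.1] 0.03830114442713461 0.0
wrist lug 0.81 [ 45.4 317. ] [ 0.3433 -0.1671  0.05  ]
wrist lug 0.65 [312.9 150.2] [0.5205 0.0365 0.05  ]
wrist pocket_full 0.89 [314.1  89.1] [0.5087 0.0776 0.0185]
wrist pocket_full 0.82 [ 83.5 255.2] [ 0.3501 -0.1209  0.0185]
wrist pocket_empty 0.98 [114.9  32. ] [0.356  0.0726 0.0185]
wrist pocket_empty 0.69 [ 64.  324.9] [ 0.3385 -0.2035  0.0185]
wrist first_ball_center 0.61 [315.8  89.2] [0.51   0.0779 0.0185]
wrist tray 0.86 [314.2 138.5] [0.5205 0.0389 0.    ]
wrist tray 0.64 [ 81.4 283.9] [ 0.3396 -0.1675  0.    ]
blob [313.7  86.2] [303  75  22  23 367] [0.5078 0.0795 0.0185]
blob [631.1 154.1] [ 617  117   23   71 1049] [0.7747 0.1058 0.0185]
blob [330.  167.3] [319 159  23  19 277] [0.5396 0.0221 0.0185]
blob [434.4 383.1] [420 357  40  43 842] [ 0.715  -0.1653  0.0185]
blob [185.1 392.2] [174 380  18  20 210] [ 0.4669 -0.2535  0.0185]
tray 0.79 ((348.29052734375, 30.14722442626953), (141.81982421875, 80.09879302978516), 84.23152923583984)
tray 0.7 ((341.6504821777344, -163.08363342285156), (153.31820678710938, 74.9761962890625), 83.35508728027344)
wrist spare_ball_center 0.74 [314.4 189.7] [ 5.327e-01 -3.000e-04  1.850e-02]
```

The ball lies in the pocket at (0.533, 0.000). Next I take the lug, midway between the balls.

Emit:
carry_out:
  motion:
    - {"x":-7,"y":20,"z":0,"twist":0,"jaw":0.45}
    - {"x":-14,"y":40,"z":0,"twist":0,"jaw":0.45}
    - {"x":-14,"y":40,"z":-20,"twist":0,"jaw":0.45}
    - {"x":-14,"y":40,"z":-40,"twist":0,"jaw":0.45}
    - {"x":-14,"y":40,"z":-60,"twist":0,"jaw":0.45}
    - {"x":-14,"y":40,"z":-80,"twist":0,"jaw":0.45}
    - {"x":-14,"y":40,"z":-95,"twist":0,"jaw":0.45}
    - {"x":-14,"y":40,"z":-106,"twist":0,"jaw":0.45}
    - {"x":-14,"y":40,"z":-113,"twist":0,"jaw":0.45}
    - {"x":-14,"y":40,"z":-113,"twist":0,"jaw":0.45}

```text
t: 20.15
tcp_pos: [0.5193, 0.0381, -0.0]
orientation: [-180.0, 0.0, 107.0]
contact_force: [-0.1, 0.6, 0.8]
gripper_width: 0.0387
grip_force: 0.0
```

Emit:
carry_out:
  motion:
    - {"x":0,"y":0,"z":0,"twist":0,"jaw":0.35}
    - {"x":0,"y":0,"z":0,"twist":0,"jaw":0.28}
    - {"x":0,"y":0,"z":0,"twist":0,"jaw":0.24}
    - {"x":0,"y":0,"z":0,"twist":0,"jaw":0.21}
    - {"x":0,"y":0,"z":0,"twist":0,"jaw":0.18}
    - {"x":0,"y":0,"z":0,"twist":0,"jaw":0.15}
    - {"x":0,"y":0,"z":0,"twist":0,"jaw":0.12}
    - {"x":0,"y":0,"z":0,"twist":0,"jaw":0.08}
    - {"x":0,"y":0,"z":0,"twist":0,"jaw":0.05}
    - {"x":0,"y":0,"z":0,"twist":0,"jaw":0.05}
  newtons: 40

```text
t: 21.15
tcp_pos: [0.5196, 0.0383, 0.0006]
orientation: [180.0, -0.0, 107.0]
contact_force: [-1.9, 0.4, 5.5]
gripper_width: 0.0116
grip_force: 39.3
```

Emit:
carry_out:
  motion:
    - {"x":0,"y":0,"z":0,"twist":0,"jaw":0.05}
    - {"x":0,"y":0,"z":1,"twist":0,"jaw":0.05}
    - {"x":0,"y":0,"z":3,"twist":0,"jaw":0.05}
    - {"x":0,"y":0,"z":6,"twist":0,"jaw":0.05}
    - {"x":0,"y":0,"z":10,"twist":0,"jaw":0.05}
    - {"x":0,"y":0,"z":14,"twist":0,"jaw":0.05}
    - {"x":0,"y":0,"z":18,"twist":0,"jaw":0.05}
    - {"x":0,"y":0,"z":21,"twist":0,"jaw":0.05}
    - {"x":0,"y":0,"z":23,"twist":0,"jaw":0.05}
    - {"x":0,"y":0,"z":23,"twist":0,"jaw":0.05}
  newtons: 60

```text
t: 22.15
tcp_pos: [0.5196, 0.0383, 0.0237]
orientation: [180.0, 0.0, 107.1]
contact_force: [0.6, 0.3, -2.9]
gripper_width: 0.012
grip_force: 58.3
```

```bash
python3 - <<'E'
from tray import *
look()
c=viewer.camera("top")
for th in (105,120,135,150,165):
    m=(c["pixels"][175:285,80:175].min(2)>th).astype(np.uint8)
    n,l,st,ce=cv2.connectedComponentsWithStats(m)
    k=[i for i in range(1,n) if l[228-175,120-80]==i or l[215-175,125-80]==i]
    for i in set(k):
        P=np.argwhere(l==i)[:,::-1]+[80,175];W=np.float32([at_z(c,p,.215)[:2] for p in P])*1000
        print(th,st[i],cv2.minAreaRect(W))
for r in range(180,276,5): print(r,c["pixels"][r,80:180:4].mean(1).astype(int).tolist())
E
```

```text
[0.5196 0.0383 0.0237] [180.    0.  107.1] 0.012026625103196001 58.32687020301819
wrist lug 0.56 [319.7 288.6] [0.5259 0.0242 0.05  ]
wrist pocket_full 0.81 [  3.  372.6] [ 0.3465 -0.1205  0.0185]
wrist pocket_full 0.7 [  7.6 230. ] [ 0.3474 -0.011   0.0185]
wrist pocket_empty 0.85 [24.9 94.5] [0.3543 0.0695 0.0185]
wrist pocket_empty 0.79 [317.2 324.2] [ 0.5385 -0.0208  0.0185]
wrist first_ball_center 0.67 [315.5 173.6] [0.5086 0.0735 0.0185]
wrist tray 0.93 [ 17.7 395.1] [ 0.3417 -0.1648 -0.    ]
wrist tray 0.8 [318.1 240.4] [0.5244 0.0273 0.    ]
blob [399.3  12.3] [ 365    0   68   37 1329] [0.5238 0.1606 0.0185]
blob [316.4 347.5] [295 330  43  31 930] [ 0.5434 -0.0384  0.0185]
blob [197.2 349.4] [186 338  23  24 203] [ 0.4686 -0.0629  0.0185]
tray 0.88 ((523.2894897460938, 26.819618225097656), (74.1224365234375, 161.5535125732422), 16.793733596801758)
tray 0.86 ((362.9761962890625, -119.2270736694336), (52.06633758544922, 76.82920837402344), 0.7551175355911255)
105 [   0    0   95  110 6463] ((485.587646484375, 448.5702209472656), (222.9698944091797, 188.41110229492188), 3.8092
[... 1981 characters left out ...]
131, 77, 126, 147, 146, 148, 150, 133, 81, 42, 78, 52, 29, 75, 61, 49, 68, 71, 87, 148, 146]
255 [146, 130, 137, 142, 141, 144, 144, 146, 148, 146, 148, 123, 64, 45, 32, 29, 20, 59, 45, 53, 68, 72, 141, 147, 146]
260 [144, 144, 143, 114, 126, 131, 138, 142, 146, 149, 139, 104, 64, 61, 49, 28, 48, 62, 68, 69, 71, 71, 148, 146, 145]
265 [146, 142, 144, 146, 145, 145, 93, 69, 77, 118, 121, 70, 68, 68, 68, 68, 67, 67, 68, 71, 71, 85, 145, 148, 142]
270 [145, 146, 144, 144, 142, 148, 127, 37, 42, 33, 96, 144, 146, 141, 148, 146, 131, 90, 72, 70, 71, 140, 147, 148, 148]
275 [142, 146, 146, 147, 143, 147, 146, 141, 138, 108, 145, 142, 149, 149, 146, 148, 145, 145, 145, 146, 147, 144, 146, 144, 144]
```

The tray is lifted. The blower outlet comes to about (0.479, 0.429, 0.14), facing along roughly 76°. The tray's target is therefore (0.455, 0.332) with the TCP at z of about 0.122 and a twist of +59°.

Emit:
carry_out:
  motion:
    - {"x":0,"y":0,"z":3,"twist":0,"jaw":0.05}
    - {"x":0,"y":0,"z":9,"twist":0,"jaw":0.05}
    - {"x":0,"y":0,"z":20,"twist":0,"jaw":0.05}
    - {"x":0,"y":0,"z":34,"twist":0,"jaw":0.05}
    - {"x":0,"y":0,"z":50,"twist":0,"jaw":0.05}
    - {"x":0,"y":0,"z":66,"twist":0,"jaw":0.05}
    - {"x":0,"y":0,"z":80,"twist":0,"jaw":0.05}
    - {"x":0,"y":0,"z":90,"twist":0,"jaw":0.05}
    - {"x":0,"y":0,"z":96,"twist":0,"jaw":0.05}
    - {"x":0,"y":0,"z":98,"twist":0,"jaw":0.05}

```text
t: 23.55
tcp_pos: [0.5197, 0.0384, 0.122]
orientation: [180.0, -0.0, 107.1]
contact_force: [-1.0, -0.5, -3.3]
gripper_width: 0.0113
grip_force: 58.4
```

Emit:
carry_out:
  motion:
    - {"x":-1,"y":4,"z":0,"twist":1,"jaw":0.05}
    - {"x":-3,"y":12,"z":0,"twist":3,"jaw":0.05}
    - {"x":-5,"y":24,"z":0,"twist":6,"jaw":0.05}
    - {"x":-8,"y":38,"z":0,"twist":9,"jaw":0.05}
    - {"x":-12,"y":54,"z":0,"twist":13,"jaw":0.05}
    - {"x":-16,"y":72,"z":0,"twist":17,"jaw":0.05}
    - {"x":-20,"y":90,"z":0,"twist":21,"jaw":0.05}
    - {"x":-23,"y":106,"z":0,"twist":25,"jaw":0.05}
    - {"x":-26,"y":118,"z":0,"twist":28,"jaw":0.05}
    - {"x":-28,"y":124,"z":0,"twist":29,"jaw":0.05}

```text
t: 24.55
tcp_pos: [0.4912, 0.1637, 0.1215]
orientation: [180.0, -0.0, 136.3]
contact_force: [-0.7, -0.4, -2.7]
gripper_width: 0.0114
grip_force: 58.4
```

Emit:
carry_out:
  motion:
    - {"x":-1,"y":4,"z":0,"twist":1,"jaw":0.05}
    - {"x":-4,"y":14,"z":0,"twist":3,"jaw":0.05}
    - {"x":-7,"y":28,"z":0,"twist":6,"jaw":0.05}
    - {"x":-10,"y":44,"z":0,"twist":10,"jaw":0.05}
    - {"x":-14,"y":62,"z":0,"twist":14,"jaw":0.05}
    - {"x":-18,"y":80,"z":0,"twist":18,"jaw":0.05}
    - {"x":-22,"y":96,"z":0,"twist":22,"jaw":0.05}
    - {"x":-26,"y":110,"z":0,"twist":26,"jaw":0.05}
    - {"x":-28,"y":118,"z":0,"twist":29,"jaw":0.05}
    - {"x":-29,"y":122,"z":0,"twist":30,"jaw":0.05}

```text
t: 25.55
tcp_pos: [0.4619, 0.2859, 0.1214]
orientation: [180.0, -0.0, 166.3]
contact_force: [-0.2, -0.5, -2.7]
gripper_width: 0.0116
grip_force: 58.4
```

```bash
python3 - <<'E'
from tray import *
s=env.observe();print(s["tcp_pos"],s["orientation"],s["gripper_width"],s["grip_force"])
w=viewer.camera("wrist")
for n in("first_ball_center","spare_ball_center","pocket_full","pocket_empty"): pts("wrist",w,n,.14,2)
pts("wrist",w,"outlet",.14,2)
for cn in("top","scene"):
    c=viewer.camera(cn)
    for n in("first_ball_center","spare_ball_center","outlet"): pts(cn,c,n,.14,2)
c=viewer.camera("top");g=cv2.GaussianBlur(c["pixels"],(3,3),0).mean(2)
P=[]
for r in range(205,256,3):
    k=130-1+np.argmax(np.diff(g[r,112:146])<-99) if 0 else next(x for x in range(112,150) if g[r,x]<135)
    P.append(at_z(c,(k,r),.213)[:2])
v=cv2.fitLine(np.float32(P),cv2.DIST_HUBER,0,1e-4,1e-4).ravel();print("front edge",np.degrees(np.arctan2(v[1],v[0])),v[2:])
E
```

```text
[0.46192207 0.28591899 0.12140381] [ 1.79995690e+02 -1.00266605e-02  1.66341773e+02] 0.011576026571867619 58.42661261558533
wrist first_ball_center 0.65 [323.7 175.4] [0.4231 0.2999 0.14  ]
wrist pocket_full 0.58 [326.3 322.8] [0.5047 0.2821 0.14  ]
wrist pocket_empty 0.92 [316.4 324.8] [0.5047 0.2765 0.14  ]
wrist pocket_empty 0.81 [ 34.  125.6] [0.3695 0.1774 0.14  ]
wrist outlet 0.75 [611.1 221.8] [0.4798 0.4332 0.14  ]
wrist outlet 0.15 [316.7 325.3] [0.5051 0.2765 0.14  ]
top spare_ball_center 0.5 [222.2 222.6] [0.5094 0.2745 0.14  ]
scene spare_ball_center 0.45 [389.7 157.5] [0.4956 0.2708 0.14  ]
scene outlet 0.77 [446.1 146.3] [0.4846 0.4302 0.14  ]
front edge 4.845672 [0.4902136  0.46472138]
```

Emit:
carry_out:
  motion:
    - {"x":0,"y":3,"z":0,"twist":0,"jaw":0.05}
    - {"x":-1,"y":9,"z":0,"twist":0,"jaw":0.05}
    - {"x":-2,"y":18,"z":0,"twist":0,"jaw":0.05}
    - {"x":-3,"y":27,"z":0,"twist":0,"jaw":0.05}
    - {"x":-4,"y":36,"z":0,"twist":0,"jaw":0.05}
    - {"x":-4,"y":42,"z":0,"twist":0,"jaw":0.05}
    - {"x":-4,"y":45,"z":0,"twist":0,"jaw":0.05}
    - {"x":-4,"y":46,"z":0,"twist":0,"jaw":0.05}
    - {"x":-4,"y":46,"z":0,"twist":0,"jaw":0.05}
    - {"x":-4,"y":46,"z":0,"twist":0,"jaw":0.05}

```text
t: 27.3
tcp_pos: [0.4586, 0.3299, 0.1215]
orientation: [-180.0, 0.0, 166.0]
contact_force: [0.4, 0.2, -2.6]
gripper_width: 0.0113
grip_force: 58.4
```

Emit:
carry_out:
  motion:
    - {"x":0,"y":0,"z":0,"twist":0,"jaw":0.05}
    - {"x":0,"y":0,"z":0,"twist":0,"jaw":0.05}
    - {"x":0,"y":0,"z":0,"twist":0,"jaw":0.05}
    - {"x":0,"y":0,"z":0,"twist":0,"jaw":0.05}
    - {"x":0,"y":0,"z":0,"twist":0,"jaw":0.05}

```text
t: 27.8
tcp_pos: [0.4585, 0.3302, 0.1215]
orientation: [-180.0, 0.0, 166.0]
contact_force: [0.0, -0.1, -2.5]
gripper_width: 0.0112
grip_force: 58.4
```

```bash
python3 - <<'E'
from tray import *
s=env.observe();print(s["tcp_pos"],s["orientation"],s["gripper_width"],s["grip_force"],s["joint_vel"].round(2))
w=viewer.camera("wrist");blobs(w,.14,300,4000,(270,100,370,400))
for n in("first_ball_center","spare_ball_center","outlet"): pts("wrist",w,n,.14,2)
for cn in("top","scene"):
    c=viewer.camera(cn)
    for n in("first_ball_center","spare_ball_center","outlet"): pts(cn,c,n,.14,2)
E
```

```text
[0.4585222  0.33023949 0.12151233] [-1.79998046e+02  1.59204578e-03  1.66042089e+02] 0.011222362631351538 58.41314077377319 [-0.02 -0.02 -0.06  0.02  0.01 -0.09  0.01]
blob [281.3 156.1] [   0   17   45   79 1371] [0.4061 0.3273 0.14  ]
wrist first_ball_center 0.95 [326.5 174.9] [0.4199 0.3457 0.14  ]
wrist first_ball_center 0.56 [317.6 239.2] [0.4513 0.3336 0.14  ]
wrist spare_ball_center 0.78 [322.5 322.8] [0.5009 0.3241 0.14  ]
wrist outlet 0.72 [519.6 248.6] [0.4812 0.4325 0.14  ]
wrist outlet 0.57 [219.7  99.8] [0.3753 0.3076 0.14  ]
top first_ball_center 0.66 [201.4 223.4] [0.5063 0.319  0.14  ]
top spare_ball_center 0.56 [197.3 221.4] [0.5104 0.328  0.14  ]
scene first_ball_center 0.26 [178.  248.2] [ 0.677  -0.2636  0.14  ]
scene first_ball_center 0.18 [350.7 287.4] [0.8486 0.0714 0.14  ]
scene spare_ball_center 0.64 [411.4 156. ] [0.5018 0.3274 0.14  ]
scene outlet 0.69 [448.1 144. ] [0.477  0.4392 0.14  ]
```

```bash
python3 -c "from bench import env;print(env.job_done())"
```

```text
the job is handed in; nothing more can be done
None
```

I placed the matching 25 mm ball in the tray's empty pocket and handed the job in with the tray held level and still, about 10 cm in front of the blower guard; by my last measurements both balls were in their pockets, but no verdict came back.

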